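# Ready the glue bottle in its slanted rest

### The arm

A 6-joint arm with a two-finger parallel gripper is mounted at the origin on the work surface. World frame = base frame: x ahead of the robot, y to its left, z up, the work surface at z = 0. Lengths are in mm, angles in rad, forces in N, time in s.
With the tool pointing down it reaches from about 325 to 775 mm from the base axis. Payload 5.5 kg.
Tool frame: the origin (TCP) lies between the finger pads; the fingertips stand 8 mm ahead of it and the grasp point (between the pads) lies 11 mm behind it; z points along the fingers, y is the line along which they close (so a half turn about z gives the same grasp; the last joint's range is limited). The gripper opens to 85 mm and grips with 20 to 120 N. Pads are 22 mm wide; open, the fingers measure 114 mm over their backs; the gripper's body (76 mm by 85 mm) begins 54 mm behind the grasp point. The pads swing forward as they close: fully open they stand 13 mm farther back than shut.
Start: joints at [1.102, 0.091, 1.231, -0, 1.82, -0.057], TCP at [240.162, 549.854, 239.275] pointing down, gripper open.
Joint ranges: [-2.87, 2.87], [-0.86, 2.18], [0.17, 2.46], [-1.51, 4.65], [0.06, 2.69], [-2.65, 2.65]. Speed limits (rad/s): [2.57, 2.57, 3.01, 3.14, 3.14, 3.14].

### API

Orientations are given as a unit quaternion [x, y, z, w].
In Python, from rig import ctrl gives the robot as it stands.
- The arm moves only by the tool jog_arm, never from a script. Its argument "deltas" is a list of rows, each an object with "delta_pos": the shift along the tool's x, y, z in cm, a list of three; "angular": the turn, a rotation vector about the tool's x, y, z in degrees, a list of three. In form: [{"delta_pos": [x, y, z], "angular": [wx, wy, wz]}, ...]. A call has exactly 5 rows; each row is the pose to reach, as a shift and turn from the pose commanded when the call began, along the tool's axes at that moment; what a row does not reach only later rows make up. A row lasts 1/8 s, in which the tool goes at most 62.5 mm and 10.7 degrees, less where a joint would pass 70% of its speed; a pose out of reach is approached as far as the arm can. A call with a gripper value outside its range is refused whole. "gripper" is the opening, from 0 (shut) to 1 (fully open), set as the call begins (left out, the last holds). The fingers move at their own pace and stop on an object; the grip force is fixed at half the most. Time passes only in rows, so rows that repeat a pose let the fingers close, or fill a call up. It gives the time, the measured TCP pose, the force, the opening and the grip force at its end, in the units of the state.
- ctrl.sense(): the state, without advancing time (a new reading comes with each control period).
- ctrl.read_camera(name): name is "side" or "top" or "wrist"; returns a dict with "pixels" (400x640x3 uint8, red, green, blue), "camera_matrix" (3x3 intrinsics, pixels), "extrinsics" (4x4, takes a point from camera to world coordinates); the wrist camera has in their place "mount" (4x4, takes a point from camera to tool coordinates, whose origin is the TCP and whose axes are the flange's). Camera axes: x right, y up, looking along -z (the intrinsics and any distortion apply to the point x, -y, -z); pixel columns grow to the right and rows downward; lengths in mm; the calibration is good to about 2 mm. A picture is of the moment at which its call begins: read the wrist's pose just before it. There is no depth.
- ctrl.close_job(): hands the job in; it is judged then, once.
The state is a dict: "t": time; "joint_pos": joint angles; "qvel": joint speeds; "tau": joint torques, N m; "ee_pos": TCP position; "tool_rot": TCP orientation; "wrist_force": force on the tool from outside, world axes, zero at the start; "moment": the same for the moment, N m; "grip_width": finger opening in mm; "grip_force": force on a finger pad.
Only numpy, scipy, OpenCV 4.12 (cv2) and the standard library are available. Lean on these libraries where they do the work, as an engineer would, in place of code of your own. Each camera call takes 0.05 s, during which the arm holds its last target. There are 200 camera calls.

### The job

Carry the small glue bottle, nozzle end up and with its loose cap still on so that no glue runs out, to the slanted wooden rest and lay it in, its base down on the foot stop. Then lift the cap off and stand it, mouth down, in the hollow of the round wooden cap dish beside the rest, leaving the bottle lying in the rest. The bottle is soft and the cap brittle: hold them with the lightest grip (under 40 N a finger), set them down without dropping, knocking or pressing them, do not force the cap against the fine nozzle, and leave everything else where it stands.

Things in the scene. Friction and masses are not known exactly. Their poses are not given: they have to be found in the camera images.
- bottle: the small glue bottle: soft white plastic, paper label, 70 to 140 g, upright on the board. Round body 40 mm across, straight from 3 to 96 mm above its base, then a cone to a flat land at 106 mm; with cap 134 mm tall. Origin: centre of its base, z up its axis. Glue squirts if a finger presses it with over 40 N, or if it is pressed or knocked on the rest with over 35 N
- bottle_shoulder (a point): on the bottle's axis, 106 mm above its base: the land (25 mm across) on which the cap's rim stands. Above it, inside the cap, are a collar 17 mm across and 12 mm tall and then the fine nozzle, its tip 24 mm above the land
- cap: loose brittle white overcap, mouth down over the bottle's nozzle: 24 mm across, 28 mm tall, inside 20 mm across, 14 g, 1.5 mm play round the collar, kept on by its weight only. Origin: centre of its rim (open lower end), z to its closed top. Limits: 40 N a finger; 12 N between cap and bottle; 30 N between cap and dish
- rest: slanted wooden bottle rest, fixed: base plate 130 (x) by 84 (y) by 10 mm with an open V trough and foot stop. The bottle in it leans 30 degrees, its axis along (-0.5, 0, 0.866) of this body; the trough is open to (0.866, 0, 0.5). The V cheeks (90 degrees) reach 55 mm up from the foot stop and 34 mm to either side of the axis. Origin: centre of the underside, z up
- rest_seat (a point): centre of the bottle's base when it is fully home in the rest: (22, 0, 34) mm in the rest's frame. Axes as the rest's
- rest_top (a point): where bottle_shoulder lies when the bottle is fully home in the rest, 106 mm up the slanted axis from rest_seat. Axes as the rest's
- dish: round wooden cap dish, fixed to the bench about 105 mm to one side of the rest (the weight is on the other): 62 mm across, 16 mm tall, with a flat-bottomed round hollow 36 mm across and 6 mm deep in its top. Origin: centre of its underside, z up
- dish_floor (a point): centre of the floor of the dish's hollow, 10 mm above the bench, 6 mm below the dish's brim
- board: fixed plywood board 210 by 210 by 6 mm on which bottle, jar and tin stand 70 to 110 mm apart, in any order. Origin: centre of its underside
- jar: bystander: white plastic screw-lid jar, 54 mm across, 105 mm tall, on the board. Origin: centre of its base, z up
- tin: bystander: open bare metal tin 58 mm across, 100 mm tall, on the board, with two wooden sticks that stand out to 122 mm above its base, within 25 mm of its axis. Origin: centre of its base, z up
- weight: bystander: round dark steel pressing weight, 56 mm across, 26 mm tall, with a small steel block on top (to 44 mm). Origin: centre of its base
- refill: bystander: tall white plastic refill bottle, 66 mm across, 195 mm tall, between the two work places, nearer the robot. Origin: centre of its base, z up
Things that resemble listed ones, but are neither listed nor needed, are in the scene too. Of the things shaped like the cap, the white one is meant.

How it is judged (in metres and radians):
On the way:
1. the bottle lies in the rest, base on the foot stop, with its cap on and the fingers off it (distance between bottle and rest_seat below 0.008 m and distance between bottle_shoulder and rest_top below 0.01 m and distance between cap and bottle_shoulder below 0.005 m and contact force between the fingers and bottle below 0.1 N and linear speed of bottle below 0.02 m/s), for 0.2 s.
At the end, for the whole second after the job is handed in: Bottle in the rest: base within 8 mm and shoulder within 10 mm of their home points. Cap mouth down in the dish: within 8 mm of its centre, rim within 3 mm of the hollow's floor, tilt under 7 degrees. Both at rest (distance between bottle and rest_seat below 0.008 m and distance between bottle_shoulder and rest_top below 0.01 m and horizontal distance between cap and dish below 0.008 m and z of cap in the frame of dish_floor below 0.003 m and angle between cap's own z axis and vertical below 0.12 rad and linear speed of each of cap, bottle below 0.02 m/s); the robot touches nothing.
It fails at once if the fingers squeeze the bottle or the cap with more than 80 N in all (40 N a finger) (contact force between the fingers and bottle above 80 N or contact force between the fingers and cap above 80 N).
It fails at once if the bottle is dropped (falling free at over 0.45 m/s) or knocked or pressed on the rest with over 35 N, or the cap is dropped or pressed on the dish with over 30 N (contact force between bottle and rest above 35 N or contact force between cap and dish above 30 N or (contact force between the fingers and bottle below 0.1 N and linear speed of bottle above 0.45 m/s) or (contact force between the fingers and cap below 0.1 N and linear speed of cap above 0.45 m/s and distance between cap and bottle_shoulder above 0.03 m)).
It fails at once if cap and bottle are forced against each other with over 12 N, which bends the nozzle (contact force between cap and bottle above 12 N).
It fails at once if the bottle is tipped more than 50 degrees (angle between bottle's own z axis and vertical above 0.87 rad).
It fails at once if the jar, tin, weight or refill bottle is moved by more than 15 mm (distance of any of jar, tin, weight, refill from where it was at the start of the episode above 0.015 m).
It also fails if it takes over 61 s, if anything falls off the work surface, if the arm or the gripper's body presses on something with over 40 N, if the wrist force passes 120 N, or if a joint passes its speed limit or range.

## Working session

There is one attempt and no reset: what is moved stays moved. The work goes in short steps, Python scripts to look and compute and a tool call to move; the robot and the scene stay as the last step left them, time stands still between calls to the robot, and variables do not carry over. Pictures are saved under pics/ and viewed, at most 10 in all, crops included, and the job is handed in when it is done.

Besides the shell and the picture viewer there is one more tool, called after "Request:" by a JSON object that holds its "name" and its "arguments", one argument or row to a line. jog_arm: Moves the arm, as the interface text tells. Its arguments: {"type":"object","properties":{"deltas":{"type":"array"},"gripper":{"type":"number"}},"required":["deltas"]}

```bash
ls; mkdir -p pics
python3 - <<'E'
from rig import ctrl
import cv2,pickle
s=ctrl.sense();print(s)
d={}
for n in ("side","top"):
    r=ctrl.read_camera(n);d[n]=r
    cv2.imwrite(f"pics/{n}0.png",r["pixels"][:,:,::-1]);print(n,{k:v for k,v in r.items() if k!="pixels"})
pickle.dump(d,open("cam0.pkl","wb"))
r=ctrl.read_camera("wrist");print(r["mount"],r["camera_matrix"])
E
```

```text
pics
{'t': 0.0, 'joint_pos': array([ 1.10233404e+00,  9.18946833e-02,  1.23188410e+00,  8.11087094e-06,
        1.81978380e+00, -5.67187093e-02]), 'qvel': array([ 0.00150186,  0.00017537,  0.00101443,  0.00042744,  0.00196   ,
       -0.00065249]), 'tau': array([ 7.79089510e-05, -4.58728838e+01, -4.18023956e+01, -1.69201867e-04,
        1.17115164e-02, -3.17872129e-06]), 'ee_pos': array([240.01736026, 549.6196287 , 238.13040069]), 'tool_rot': array([ 2.04419541e-01,  9.78882874e-01, -9.50180555e-04, -2.59476854e-04]), 'wrist_force': array([-0.25172576, -0.19170019, -0.60061949]), 'moment': array([-0.04962701,  0.01401255,  0.0419619 ]), 'grip_force': 0.0, 'grip_width': 85.38352771790676}
side {'camera_matrix': array([[475.16361278,   0.        , 319.65735433],
       [  0.        , 475.16361278, 197.68590107],
       [  0.        ,   0.        ,   1.        ]]), 'extrinsics': array([[-7.18188177e-01,  5.04394318e-01, -4.79366367e-01,
         1.51717404e+02],
       [-6.95699979e-01, -5.34729107e-01,  4.79652293e-01,
         4.26096727e+02],
       [-1.43972578e-02,  6.77975777e-01,
[... 359 characters left out ...]
-01, -8.63072182e-02,
         5.11425403e+02],
       [-9.99983649e-01, -1.15040586e-03,  5.60171856e-03,
         3.94512834e+00],
       [ 5.48152035e-03,  8.63149355e-02,  9.96252822e-01,
         9.40152542e+02],
       [ 0.00000000e+00,  0.00000000e+00,  0.00000000e+00,
         1.00000000e+00]])}
[[-1.09698374e-03  9.44810557e-01  3.27615336e-01  8.42374500e+01]
 [ 9.99998955e-01  7.27934977e-04  1.24909275e-03  1.11637982e+00]
 [ 9.41673356e-04  3.27616364e-01 -9.44810368e-01 -1.33334977e+02]
 [ 0.00000000e+00  0.00000000e+00  0.00000000e+00  1.00000000e+00]] [[338.7670833    0.         320.73639063]
 [  0.         338.7670833  199.38291124]
 [  0.           0.           1.        ]]
```

View pics/top0.png

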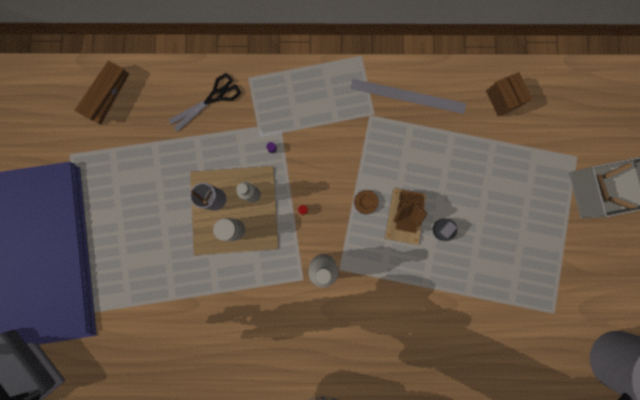

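View pics/side0.png

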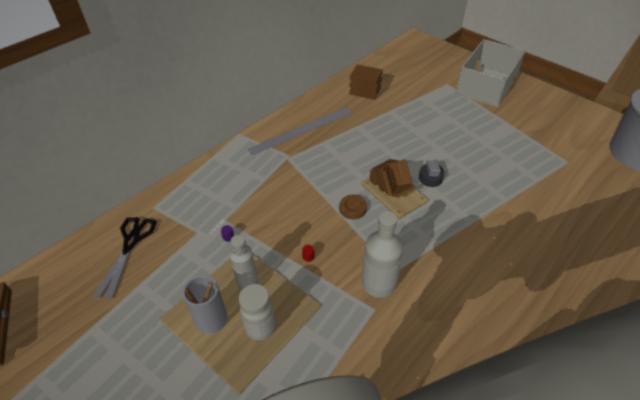

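Top view: the bottle with its cap is near (247,191), tin (207,197), jar (228,230), refill (322,270). The dish is near (367,202), the rest (408,215) and the weight (445,230). The cap-like things are purple (271,147), red (303,210) and the white one on the bottle. Next I enlarge both views to check.

```bash
cat > h.py <<'E'
import numpy as np,cv2,pickle
d=pickle.load(open("cam0.pkl","rb"))
def ray(c,u,v):
    K=c["camera_matrix"];E=c["extrinsics"]
    p=np.array([(u-K[0,2])/K[0,0],-(v-K[1,2])/K[1,1],-1.]);return E[:3,3],E[:3,:3]@p
def atz(c,u,v,z):
    o,r=ray(c,u,v);return o+r*(z-o[2])/r[2]
def proj(c,P):
    P=np.atleast_2d(P);E=c["extrinsics"];q=(P-E[:3,3])@E[:3,:3];K=c["camera_matrix"]
    return np.c_[K[0,2]+K[0,0]*q[:,0]/-q[:,2],K[1,2]-K[1,1]*q[:,1]/-q[:,2]]
def crop(im,x,y,w,h,s):
    a=im[y:y+h,x:x+w,::-1].astype(float);a=np.clip(255*(a/255)**.6,0,255).astype(np.uint8)
    return cv2.resize(a,None,fx=s,fy=s,interpolation=cv2.INTER_CUBIC)
E
python3 - <<'E'
from h import *
t=d["top"]["pixels"];s=d["side"]["pixels"]
a=np.vstack([crop(t,185,155,100,100,4),crop(t,340,170,133,75,3)[:, :400][:200]])
b=np.vstack([crop(s,175,215,100,100,4)])
c=crop(s,330,140,133,67,3)[:200,:400]
cv2.imwrite("pics/c1.png",np.hstack([a,np.vstack([b,c[:,:400] if c.shape[1]>=400 else cv2.copyMakeBorder(c,0,200-c.shape[0],0,400-c.shape[1],0)])[:a.shape[0]] if c.shape[0]>=200 else np.vstack([b,cv2.copyMakeBorder(c,0,200-c.shape[0],0,400-c.shape[1],0)]) ]) if False else np.hstack([crop(t,185,155,100,75,4),crop(s,175,225,100,75,4)]))
top=np.hstack([crop(t,185,165,100,75,4),crop(s,180,225,100,75,4)])
bot=np.hstack([crop(t,345,178,100,75,4),crop(s,335,145,100,75,4)])
cv2.imwrite("pics/c1.png",np.vstack([top,bot]))
E
```

```text
Traceback (most recent call last):
ValueError: all the input array dimensions except for the concatenation axis must match exactly, but along dimension 1, the array at index 0 has size 400 and the array at index 1 has size 399
```

Run:
```python
from h import *
t=d["top"]["pixels"];s=d["side"]["pixels"]
top=np.hstack([crop(t,185,165,100,75,4),crop(s,180,225,100,75,4)])
bot=np.hstack([crop(t,345,178,100,75,4),crop(s,335,145,100,75,4)])
cv2.imwrite("pics/c1.png",np.vstack([top,bot]))
```

```text
(no output)
```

View pics/c1.png

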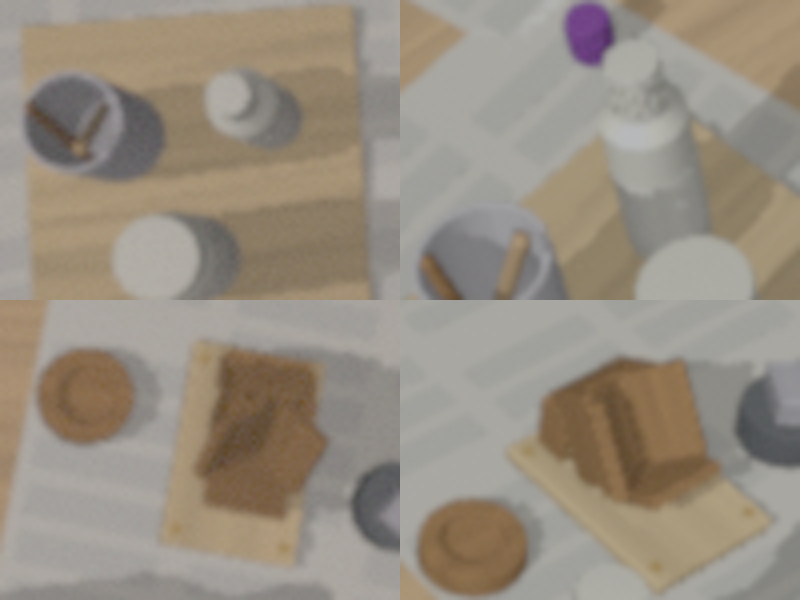

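```bash
cat >> h.py <<'E'
def tri(a,b):
    o1,r1=ray(d["top"],*a);o2,r2=ray(d["side"],*b)
    A=np.c_[r1,-r2];k=np.linalg.lstsq(A,o2-o1,rcond=None)[0]
    p,q=o1+k[0]*r1,o2+k[1]*r2;return (p+q)/2,np.linalg.norm(p-q)
E
python3 - <<'E'
from h import *
np.set_printoptions(precision=1,suppress=True)
T=lambda x,y,ox,oy:(ox+x/4,oy+y/4)
print("cap top",tri(T(234,94,185,165),T(232,57,180,225)))
print("dish",tri(T(86,95,345,178),T(72,242,335,145)))
print("tin",tri(T(72,120,185,165),T(90,260,180,225)))
print("jar",tri(T(155,256,185,165),T(295,285,180,225)))
for n,p in dict(TL=(192,40),BL=(162,243),BR=(297,265)).items(): print(n,atz(d["top"],*T(*p,345,178),10 if 1 else 0))
for n,p in dict(L=(106,148),F=(258,290),R=(372,220)).items(): print("side",n,atz(d["side"],*T(*p,335,145),10))
E
```

```text
cap top (array([604.8, 171. , 138.1]), np.float64(1.8011591438963133))
dish (array([ 585.3, -109.5,   11.3]), np.float64(0.031217390409649326))
tin (array([592.3, 266.7, 102.8]), np.float64(3.7236948221887953))
jar (array([516.9, 217.5, 110.2]), np.float64(1.84145869459339))
TL [ 619.9 -176.4   10. ]
BL [ 493.7 -155.6   10. ]
BR [ 480.  -238.8   10. ]
side L [ 619.4 -177.5   10. ]
side F [ 491.9 -152.5   10. ]
side R [ 477.5 -235.2   10. ]
```

The bottle is at (247,191) in the top view with its white cap on; the purple and red caps are decoys. Cap top is at (605,171,138), against 140 expected. The plate measures 128x84, so the rest centre is about (549,-207), with its x axis pointing back at the robot (azimuth 170°). The dish is about 104 mm from it. I move above the bottle.

Request:
{"name": "jog_arm", "arguments": {
  "deltas": [
    {"delta_pos": [-5,-2.1,0],"angular": [0,0,0]},
    {"delta_pos": [-10.1,-4.2,0],"angular": [0,0,0]},
    {"delta_pos": [-15.2,-6.3,0],"angular": [0,0,0]},
    {"delta_pos": [-20.3,-8.4,0],"angular": [0,0,0]},
    {"delta_pos": [-25.4,-10.5,0],"angular": [0,0,0]}
  ]
}}

```text
t: 0.78
ee_pos: [431.8, 350.5, 239.0]
tool_rot: [0.204, 0.979, -0.0, -0.0]
wrist_force: [0.8, 0.1, 0.2]
grip_width: 85.5
grip_force: 0.0
```

Request:
{"name": "jog_arm", "arguments": {
  "deltas": [
    {"delta_pos": [-5,-2.1,0],"angular": [0,0,7]},
    {"delta_pos": [-10.1,-4.2,0],"angular": [0,0,14]},
    {"delta_pos": [-15.2,-6.3,0],"angular": [0,0,21]},
    {"delta_pos": [-20.3,-8.4,0],"angular": [0,0,28]},
    {"delta_pos": [-23.2,-9.65,0],"angular": [0,0,31]}
  ],
  "gripper": 0.75
}}

```text
t: 1.4
ee_pos: [606.2, 168.3, 238.3]
tool_rot: [0.461, 0.888, -0.001, -0.0]
wrist_force: [-0.4, -0.3, -0.7]
grip_width: 63.9
grip_force: 0.0
```

Run:
```python
from h import *
from rig import ctrl
from scipy.spatial.transform import Rotation as R
s=ctrl.sense();r=ctrl.read_camera("wrist")
print(s)
T=np.eye(4);T[:3,:3]=R.from_quat(s["tool_rot"]).as_matrix();T[:3,3]=s["ee_pos"];print(T.round(3))
r["extrinsics"]=T@r["mount"];pickle.dump(r,open("w1.pkl","wb"))
print(proj(r,[[605,171,140],[605,171,112],[605,171,6]]))
cv2.imwrite("pics/w1.png",crop(r["pixels"],0,0,640,400,1))
```

```text
{'t': 1.4, 'joint_pos': array([ 2.16881248e-01,  1.71908816e-01,  1.14463628e+00, -4.29156752e-04,
        1.82636444e+00, -3.96420962e-01]), 'qvel': array([-0.33078081,  0.29742361, -0.3318166 ,  0.01551822,  0.03672615,
        0.05385451]), 'tau': array([  0.22196882, -50.79503775, -40.79381704,  -0.27277638,
        -0.08479045,   0.0545972 ]), 'ee_pos': array([606.21408898, 168.25160524, 238.29771506]), 'tool_rot': array([ 4.60715374e-01,  8.87547670e-01, -5.81371088e-04, -3.72378940e-04]), 'wrist_force': array([-0.43032436, -0.29808867, -0.66120269]), 'moment': array([0.04100004, 0.00543705, 0.007927  ]), 'grip_force': 0.0, 'grip_width': 63.90360516621077}
[[-5.75000e-01  8.18000e-01 -1.00000e-03  6.06214e+02]
 [ 8.18000e-01  5.75000e-01 -1.00000e-03  1.68252e+02]
 [ 0.00000e+00 -1.00000e-03 -1.00000e+00  2.38298e+02]
 [ 0.00000e+00  0.00000e+00  0.00000e+00  1.00000e+00]]
[[320.55576791 201.31720404]
 [320.65171548 189.69759239]
 [320.89143545 160.66660338]]
```

View pics/w1.png

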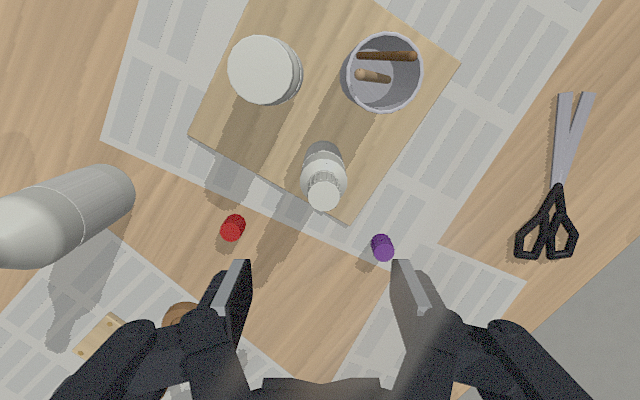

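```bash
cat >> h.py <<'E'
def wrist(f):
    from rig import ctrl
    from scipy.spatial.transform import Rotation as R
    s=ctrl.sense();r=ctrl.read_camera("wrist")
    T=np.eye(4);T[:3,:3]=R.from_quat(s["tool_rot"]).as_matrix();T[:3,3]=s["ee_pos"]
    r["extrinsics"]=T@r["mount"];r["s"]=s;r["T"]=T;pickle.dump(r,open(f,"wb"));return r
E
python3 - <<'E'
from h import *
from rig import ctrl
ctrl.read_camera("top")
r=wrist("w2.pkl");print(r["T"].round(2),abs(r["s"]["qvel"]).max())
cv2.imwrite("pics/w2.png",crop(r["pixels"],270,120,110,100,6))
E
```

```text
[[-5.8000e-01  8.2000e-01 -0.0000e+00  6.0646e+02]
 [ 8.2000e-01  5.8000e-01 -0.0000e+00  1.6763e+02]
 [-0.0000e+00 -0.0000e+00 -1.0000e+00  2.3777e+02]
 [ 0.0000e+00  0.0000e+00  0.0000e+00  1.0000e+00]] 0.05504271222003825
```

View pics/w2.png

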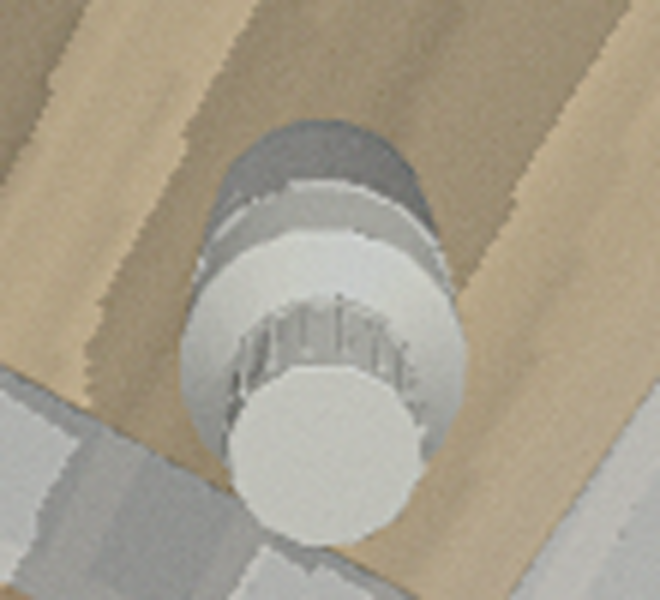

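Wrist crop: cap top centre at crop (326,454), that is pixel (324.4,195.7); the body spans (180..467), centre 323.9.

Run:
```python
from h import *
r=pickle.load(open("w2.pkl","rb"))
p=atz(r,324.4,195.7,140);print(p, np.linalg.inv(r["T"])@np.r_[p,1])
# plane fit of body edges at z=102 (widest edge)
print(atz(r,270+180/6,120+350/6,102),atz(r,270+467/6,120+350/6,102))
```

```text
[604.90031578 175.56153879 140.        ] [ 7.40866748  3.49679416 97.76077903  1.        ]
[587.34520309 166.07318835 102.        ] [619.55828448 188.71005609 102.        ]
```

Request:
{"name": "jog_arm", "arguments": {
  "deltas": [
    {"delta_pos": [0.7,0.3,0],"angular": [0,0,0]},
    {"delta_pos": [0.7,0.3,2],"angular": [0,0,0]},
    {"delta_pos": [0.7,0.3,4],"angular": [0,0,0]},
    {"delta_pos": [0.7,0.3,6.5],"angular": [0,0,0]},
    {"delta_pos": [0.7,0.3,9],"angular": [0,0,0]}
  ]
}}

```text
t: 2.17
ee_pos: [602.4, 179.2, 147.9]
tool_rot: [0.458, 0.889, -0.0, -0.0]
wrist_force: [-0.4, 0.0, 0.1]
grip_width: 64.3
grip_force: 0.0
```

Run:
```python
from h import *
from rig import ctrl
ctrl.read_camera("side")
r=wrist("w3.pkl");print(r["s"]["ee_pos"],r["s"]["joint_pos"])
print(proj(r,[604.9,175.6,140]),proj(r,[605,173,140]))
cv2.imwrite("pics/w3.png",crop(r["pixels"],200,120,240,200,3))
```

```text
[600.98367502 178.83600675 143.36238536] [ 2.34863047e-01  1.71402732e-01  1.31288924e+00  2.15829981e-04
  1.66401731e+00 -3.84721652e-01]
[[321.57607662 284.76338224]] [[318.53944232 288.74806478]]
```

View pics/w3.png

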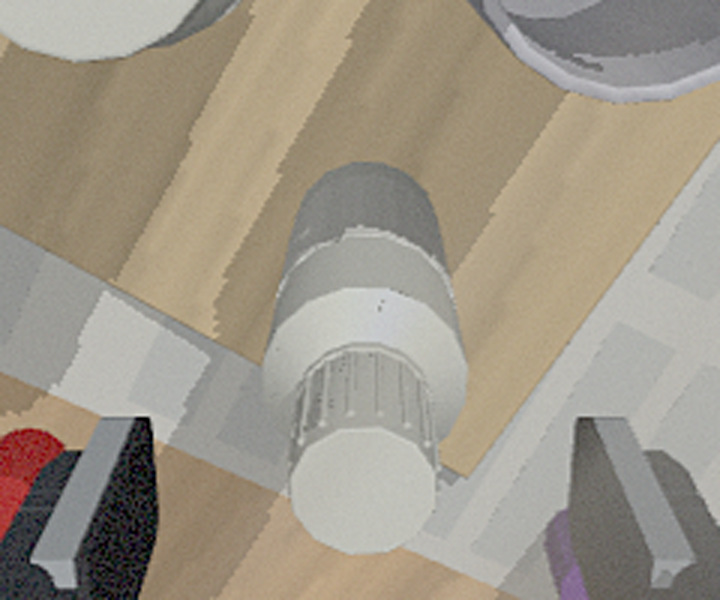

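The cap top is at pixel (321.3,283.7), and my (604.9,175.6) projects to (321.6,284.8), so the bottle position is confirmed. I go down gently.

Request:
{"name": "jog_arm", "arguments": {
  "deltas": [
    {"delta_pos": [-0.15,0,1.5],"angular": [0,0,0]},
    {"delta_pos": [-0.27,0,3],"angular": [0,0,0]},
    {"delta_pos": [-0.27,0,4.5],"angular": [0,0,0]},
    {"delta_pos": [-0.27,0,5.7],"angular": [0,0,0]},
    {"delta_pos": [-0.27,0,6.2],"angular": [0,0,0]}
  ]
}}

```text
t: 2.9
ee_pos: [604.4, 175.8, 85.9]
tool_rot: [0.459, 0.889, -0.001, -0.001]
wrist_force: [-0.3, -0.5, -0.2]
grip_width: 64.4
grip_force: 0.0
```

Request:
{"name": "jog_arm", "arguments": {
  "deltas": [
    {"delta_pos": [0,0,0],"angular": [0,0,0]},
    {"delta_pos": [0,0,0],"angular": [0,0,0]},
    {"delta_pos": [0,0,0],"angular": [0,0,0]},
    {"delta_pos": [0,0,0],"angular": [0,0,0]},
    {"delta_pos": [0,0,0],"angular": [0,0,0]}
  ],
  "gripper": 0.52
}}

```text
t: 3.52
ee_pos: [604.9, 175.9, 87.5]
tool_rot: [0.459, 0.889, 0.0, 0.0]
wrist_force: [-0.5, 0.9, -0.3]
grip_width: 44.6
grip_force: 0.0
```

Request:
{"name": "jog_arm", "arguments": {
  "deltas": [
    {"delta_pos": [0,0,0],"angular": [0,0,0]},
    {"delta_pos": [0,0,0],"angular": [0,0,0]},
    {"delta_pos": [0,0,0],"angular": [0,0,0]},
    {"delta_pos": [0,0,0],"angular": [0,0,0]},
    {"delta_pos": [0,0,0],"angular": [0,0,0]}
  ],
  "gripper": 0.47
}}

```text
t: 4.15
ee_pos: [604.8, 175.9, 87.3]
tool_rot: [0.459, 0.889, -0.0, -0.0]
wrist_force: [-0.7, -1.0, 0.1]
grip_width: 40.3
grip_force: 0.2
```

Request:
{"name": "jog_arm", "arguments": {
  "deltas": [
    {"delta_pos": [0,0,0],"angular": [0,0,0]},
    {"delta_pos": [0,0,0],"angular": [0,0,0]},
    {"delta_pos": [0,0,0],"angular": [0,0,0]},
    {"delta_pos": [0,0,0],"angular": [0,0,0]},
    {"delta_pos": [0,0,0],"angular": [0,0,0]}
  ],
  "gripper": 0.46
}}

```text
t: 4.78
ee_pos: [604.8, 175.9, 87.3]
tool_rot: [0.459, 0.889, -0.0, 0.0]
wrist_force: [-0.8, 0.2, 1.6]
grip_width: 39.4
grip_force: 7.9
```

The grip force follows the commanded opening, so I can keep it light.

Request:
{"name": "jog_arm", "arguments": {
  "deltas": [
    {"delta_pos": [0,0,0],"angular": [0,0,0]},
    {"delta_pos": [0,0,0],"angular": [0,0,0]},
    {"delta_pos": [0,0,0],"angular": [0,0,0]},
    {"delta_pos": [0,0,0],"angular": [0,0,0]},
    {"delta_pos": [0,0,0],"angular": [0,0,0]}
  ],
  "gripper": 0.45
}}

```text
t: 5.4
ee_pos: [604.9, 175.9, 87.4]
tool_rot: [0.459, 0.889, 0.0, 0.0]
wrist_force: [-0.8, -0.5, 2.1]
grip_width: 38.9
grip_force: 25.3
```

Request:
{"name": "jog_arm", "arguments": {
  "deltas": [
    {"delta_pos": [0,0,-0.5],"angular": [0,0,0]},
    {"delta_pos": [0,0,-1.5],"angular": [0,0,0]},
    {"delta_pos": [0,0,-3.5],"angular": [0,0,0]},
    {"delta_pos": [0,0,-6],"angular": [0,0,0]},
    {"delta_pos": [0,0,-8.5],"angular": [0,0,0]}
  ]
}}

```text
t: 6.02
ee_pos: [605.1, 176.0, 174.8]
tool_rot: [0.459, 0.889, 0.001, 0.001]
wrist_force: [0.3, -0.2, -1.3]
grip_width: 38.7
grip_force: 25.1
```

Request:
{"name": "jog_arm", "arguments": {
  "deltas": [
    {"delta_pos": [0,0,-2.5],"angular": [0,0,0]},
    {"delta_pos": [0,0,-5],"angular": [0,0,0]},
    {"delta_pos": [0,0,-7],"angular": [0,0,0]},
    {"delta_pos": [0,0,-8],"angular": [0,0,0]},
    {"delta_pos": [0,0,-8.5],"angular": [0,0,0]}
  ]
}}

```text
t: 6.65
ee_pos: [605.0, 176.0, 258.4]
tool_rot: [0.459, 0.889, 0.0, 0.001]
wrist_force: [-0.0, 0.2, -1.3]
grip_width: 39.0
grip_force: 25.1
```

Run:
```python
from h import *
from rig import ctrl
s=ctrl.sense();print(s["ee_pos"],s["tool_rot"],s["joint_pos"],s["grip_force"])
```

```text
[604.95957565 175.96874652 258.43003436] [4.58587863e-01 8.88648818e-01 4.41530747e-04 5.05509391e-04] [ 2.29065533e-01  1.77582538e-01  1.10261169e+00  1.74688398e-05
  1.86005616e+00 -3.88914641e-01] 25.12785718368832
```

Request:
{"name": "jog_arm", "arguments": {
  "deltas": [
    {"delta_pos": [-1.2,-0.9,0],"angular": [0,0,0]},
    {"delta_pos": [-3.6,-2.7,0],"angular": [0,0,0]},
    {"delta_pos": [-6.8,-5.2,0],"angular": [0,0,0]},
    {"delta_pos": [-9.9,-7.6,0],"angular": [0,0,0]},
    {"delta_pos": [-13.1,-10,0],"angular": [0,0,0]}
  ]
}}

```text
t: 7.28
ee_pos: [598.5, 9.1, 256.1]
tool_rot: [0.459, 0.889, -0.001, -0.001]
wrist_force: [0.7, 0.2, -0.9]
grip_width: 39.0
grip_force: 25.1
```

Request:
{"name": "jog_arm", "arguments": {
  "deltas": [
    {"delta_pos": [-3.2,-2.4,0],"angular": [0,0,0]},
    {"delta_pos": [-6.8,-5.2,0],"angular": [0,0,0]},
    {"delta_pos": [-10.3,-7.9,0],"angular": [0,0,0]},
    {"delta_pos": [-13.5,-10.3,0],"angular": [0,0,0]},
    {"delta_pos": [-15.9,-12.1,0],"angular": [0,0,0]}
  ]
}}

```text
t: 7.9
ee_pos: [591.6, -191.2, 255.9]
tool_rot: [0.459, 0.888, -0.0, -0.001]
wrist_force: [-0.0, -0.7, -0.5]
grip_width: 39.0
grip_force: 25.1
```

Request:
{"name": "jog_arm", "arguments": {
  "deltas": [
    {"delta_pos": [-1.3,-1,0],"angular": [0,0,-8]},
    {"delta_pos": [-2,-1.5,0],"angular": [0,0,-18]},
    {"delta_pos": [-2,-1.5,0],"angular": [0,0,-28]},
    {"delta_pos": [-2,-1.5,0],"angular": [0,0,-38]},
    {"delta_pos": [-2,-1.5,0],"angular": [0,0,-45]}
  ]
}}

```text
t: 8.52
ee_pos: [591.2, -214.4, 255.9]
tool_rot: [0.082, 0.997, 0.0, -0.001]
wrist_force: [-0.3, -0.2, -1.2]
grip_width: 39.0
grip_force: 25.1
```

Run:
```python
from h import *
from rig import ctrl
ctrl.read_camera("side");ctrl.read_camera("side")
t=ctrl.read_camera("top")
r=wrist("w4.pkl");s=r["s"];print(s["ee_pos"],s["tool_rot"],s["joint_pos"],s["grip_force"],r["T"].round(3))
im=np.vstack([crop(r["pixels"],0,0,640,400,1)[:400]])
cv2.imwrite("pics/w4.png",im)
```

```text
[ 591.42996175 -214.10721294  256.27793156] [ 8.50231222e-02  9.96378634e-01  1.36471129e-04 -8.17276363e-04] [-4.01288571e-01  1.76752469e-01  1.10736158e+00 -2.59515923e-04
  1.85911700e+00 -1.80190664e+00] 25.131618389859796 [[-9.86000e-01  1.69000e-01 -2.00000e-03  5.91430e+02]
 [ 1.69000e-01  9.86000e-01  0.00000e+00 -2.14107e+02]
 [ 2.00000e-03  0.00000e+00 -1.00000e+00  2.56278e+02]
 [ 0.00000e+00  0.00000e+00  0.00000e+00  1.00000e+00]]
```

View pics/w4.png

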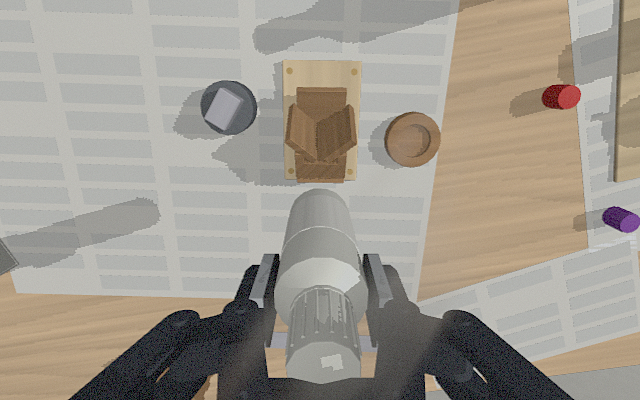

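Bottle is held with its cap on. The rest is at about (322,120), the dish at (413,139) and the weight at (229,107). I enlarge this view to refine rest and dish.

Run:
```python
from h import *
r=pickle.load(open("w4.pkl","rb"))
cv2.imwrite("pics/w4c.png",crop(r["pixels"],270,50,180,145,4.4))
```

```text
(no output)
```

View pics/w4c.png

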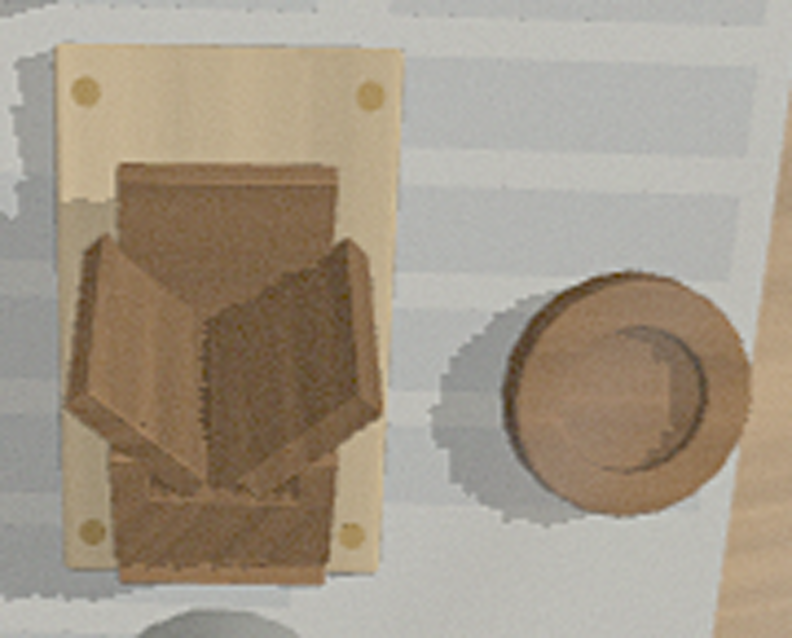

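Run:
```python
from h import *
np.set_printoptions(precision=1,suppress=True)
r=pickle.load(open("w4.pkl","rb"))
P={}
for n,p in dict(UL=(57,44),UR=(403,50),LL=(66,570),LR=(380,574)).items():
    P[n]=atz(r,270+p[0]/4.4,50+p[1]/4.4,10);print(n,P[n])
c=sum(P.values())/4;x=P["UL"]+P["UR"]-P["LL"]-P["LR"];print("centre",c,"L",np.linalg.norm(x)/2,"az",np.degrees(np.arctan2(x[1],x[0])),"W",np.linalg.norm(P["UL"]-P["UR"]),np.linalg.norm(P["LL"]-P["LR"]))
print("dish",atz(r,270+635/4.4,50+395/4.4,16), "edges",atz(r,270+520/4.4,50+395/4.4,16),atz(r,270+751/4.4,50+395/4.4,16),atz(r,270+636/4.4,50+272/4.4,16),atz(r,270+636/4.4,50+514/4.4,16))
# predicted seat & V apex
az=np.radians(170.4);ex=np.array([np.cos(az),np.sin(az),0]);ey=np.array([-ex[1],ex[0],0])
for C in ([549.5,-207,0],c*[1,1,0]):
    for q in ([65,42,10],[-65,42,10],[65,-42,10],[-65,-42,10]):
        w=C+q[0]*ex+q[1]*ey+[0,0,q[2]]
        print("top/side/wristcrop",proj(d["top"],w),proj(d["side"],w),(proj(r,w)-[270,50])*4.4)
    a=-.5*ex+[0,0,.866];b=.866*ex+[0,0,.5];s0=C+22*ex+[0,0,34]
    print("seat",s0,"V edge",[(proj(r,s0+k*a-28.3*b)-[270,50])*4.4 for k in (0,55)])
```

```text
UL [ 480.4 -234.1   10. ]
UR [ 495.7 -153.8   10. ]
LL [ 606.9 -258.3   10. ]
LR [ 622.1 -176.7   10. ]
centre [ 551.3 -205.8   10. ] L 128.6110704243334 az 169.44023572790115 W 81.72037171766755 82.98587678738441
dish [ 585.1 -107.9   16. ] edges [ 580.2 -136.3   16. ] [590.1 -79.4  16. ] [ 555.3 -105.2   16. ] [ 615.6 -110.2   16. ]
top/side/wristcrop [[418.8 244.9]] [[428.3 199.2]] [[40.9 37.6]]
top/side/wristcrop [[426.2 193.2]] [[388.4 166.6]] [[ 62.4 569.6]]
top/side/wristcrop [[385.2 239.3]] [[400.  216.8]] [[397.3  36.1]]
top/side/wristcrop [[393.  187.7]] [[360.8 182. ]] [[380.4 568.5]]
seat [ 527.8 -203.3   34. ] V edge [array([[220.2, 333. ]]), array([[220.2, 486.1]])]
top/side/wristcrop [[418.3 244.2]] [[427.3 199.1]] [[47.6 44.5]]
top/side/wristcrop [[425.7 192.5]] [[387.5 166.5]] [[ 68.3 575.1]]
top/side/wristcrop [[384.7 238.6]] [[398.9 216.7]] [[403.5  43.1]]
top/side/wristcrop [[392.5 187. ]] [[359.8 181.9]] [[386. 574.]]
seat [ 529.6 -202.1   34. ] V edge [array([[226.5, 339.3]]), array([[227.1, 492.8]])]
```

Request:
{"name": "jog_arm", "arguments": {
  "deltas": [
    {"delta_pos": [-0.3,0,0.6],"angular": [0,4,0]},
    {"delta_pos": [-0.8,0,1.9],"angular": [0,11,0]},
    {"delta_pos": [-1.3,0.1,3.2],"angular": [0,18,0]},
    {"delta_pos": [-1.7,0.1,4.4],"angular": [0,25,0]},
    {"delta_pos": [-1.95,0.1,4.9],"angular": [0,30,0]}
  ]
}}

```text
t: 9.35
ee_pos: [611.6, -215.9, 206.0]
tool_rot: [0.082, 0.962, 0.022, -0.261]
wrist_force: [-1.2, -0.2, -1.3]
grip_width: 39.0
grip_force: 25.2
```

Request:
{"name": "jog_arm", "arguments": {
  "deltas": [
    {"delta_pos": [0,0,0],"angular": [0,0,0]},
    {"delta_pos": [0,0,0],"angular": [0,0,0]},
    {"delta_pos": [0,0,0],"angular": [0,0,0]},
    {"delta_pos": [0,0,0],"angular": [0,0,0]},
    {"delta_pos": [0,0,0],"angular": [0,0,0]}
  ]
}}

```text
t: 9.98
ee_pos: [611.3, -215.8, 209.5]
tool_rot: [0.081, 0.963, 0.021, -0.257]
wrist_force: [1.1, 0.3, 0.0]
grip_width: 39.0
grip_force: 25.2
```

```bash
cat >> h.py <<'E'
from scipy.spatial.transform import Rotation as R
az=np.radians(170);ex=np.array([np.cos(az),np.sin(az),0]);ey=np.array([-ex[1],ex[0],0])
a=-.5*ex+[0,0,.866];b=.866*ex+[0,0,.5];seat=np.array([529.3,-202.2,34])
def togo(goal,dirz=-a):
    from rig import ctrl
    s=ctrl.sense();M=R.from_quat(s["tool_rot"]).as_matrix();dl=goal-s["ee_pos"]
    print("ee",s["ee_pos"].round(1),"tool delta cm",(M.T@dl/10).round(2),"ang err deg",np.degrees(M.T@np.cross(M[:,2],dirz)).round(2),"h,b,y",(s["ee_pos"]-seat)@np.c_[a,b,ey],"F",s["wrist_force"].round(1),"grip",round(s["grip_force"],1),round(s["grip_width"],1),"q",s["joint_pos"].round(2))
E
python3 -c "
from h import *
togo(seat+141.4*a+15*b)"
```

```text
ee [ 611.3 -215.8  209.5] tool delta cm [-0.07 -0.07  5.21] ang err deg [-0.22  0.11 -0.  ] h,b,y [193.53203312  15.78123841  -0.89417354] F [1.1 0.3 0. ] grip 25.2 39.0 q [-0.35  0.73  0.56 -0.13  2.36 -1.82]
```

Request:
{"name": "jog_arm", "arguments": {
  "deltas": [
    {"delta_pos": [0,0,1.5],"angular": [0,0,0]},
    {"delta_pos": [0,-0.05,4],"angular": [0,0,0]},
    {"delta_pos": [0,-0.05,6.5],"angular": [0,0,0]},
    {"delta_pos": [0,-0.05,8.8],"angular": [0,0,0]},
    {"delta_pos": [0,-0.05,9.8],"angular": [0,0,0]}
  ]
}}

```text
t: 10.6
ee_pos: [562.2, -207.8, 122.5]
tool_rot: [0.081, 0.962, 0.022, -0.259]
wrist_force: [-0.7, -0.3, -0.2]
grip_width: 38.6
grip_force: 25.1
```

Request:
{"name": "jog_arm", "arguments": {
  "deltas": [
    {"delta_pos": [-0.3,0,0],"angular": [0,0,0]},
    {"delta_pos": [-0.6,0,0],"angular": [0,0,0]},
    {"delta_pos": [-0.9,0,0],"angular": [0,0,0]},
    {"delta_pos": [-1.1,0,0],"angular": [0,0,0]},
    {"delta_pos": [-1.2,0,0],"angular": [0,0,0]}
  ]
}}

```text
t: 11.22
ee_pos: [573.6, -209.9, 117.3]
tool_rot: [0.081, 0.963, 0.022, -0.258]
wrist_force: [-0.8, -0.1, -0.2]
grip_width: 39.1
grip_force: 25.2
```

Run:
```python
from h import *
togo(seat+81.4*a)
r=wrist("w5.pkl")
cv2.imwrite("pics/w5.png",crop(r["pixels"],200,0,240,400,1.5))
```

```text
ee [ 573.6 -209.9  117.3] tool delta cm [-0.28 -0.01  1.32] ang err deg [-0.2  0.   0. ] h,b,y [94.62244216  2.76796491 -0.14585449] F [-0.8 -0.1 -0.2] grip 25.2 39.1 q [-0.36  0.6   0.9  -0.11  2.15 -1.8 ]
```

View pics/w5.png

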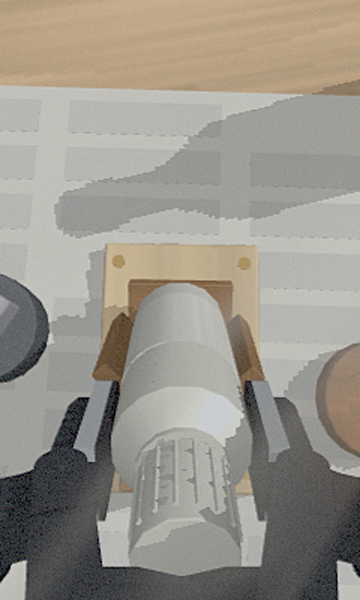

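The bottle is centred between the cheeks (bottle 105..250, plate 105..258). I ease it into the V.

Request:
{"name": "jog_arm", "arguments": {
  "deltas": [
    {"delta_pos": [-0.05,0,0.2],"angular": [0,0,0]},
    {"delta_pos": [-0.1,0,0.4],"angular": [0,0,0]},
    {"delta_pos": [-0.1,0,0.6],"angular": [0,0,0]},
    {"delta_pos": [-0.15,0,0.8],"angular": [0,0,0]},
    {"delta_pos": [-0.15,0,0.8],"angular": [0,0,0]}
  ]
}}

```text
t: 11.9
ee_pos: [570.4, -209.4, 109.6]
tool_rot: [0.081, 0.962, 0.022, -0.258]
wrist_force: [-0.8, -0.5, -1.6]
grip_width: 39.0
grip_force: 25.1
```

```bash
python3 -c "
from h import *
togo(seat+81.4*a)"
```

```text
ee [ 570.4 -209.4  109.6] tool delta cm [-0.17 -0.    0.49] ang err deg [-0.21 -0.03  0.  ] h,b,y [ 8.63422852e+01  1.65445010e+00 -3.59961597e-02] F [-0.8 -0.5 -1.6] grip 25.1 39.0 q [-0.36  0.59  0.93 -0.11  2.14 -1.79]
```

Request:
{"name": "jog_arm", "arguments": {
  "deltas": [
    {"delta_pos": [-0.03,0,0],"angular": [0,0,0]},
    {"delta_pos": [-0.06,0,0.05],"angular": [0,0,0]},
    {"delta_pos": [-0.1,0,0.1],"angular": [0,0,0]},
    {"delta_pos": [-0.1,0,0.15],"angular": [0,0,0]},
    {"delta_pos": [-0.1,0,0.2],"angular": [0,0,0]}
  ]
}}

```text
t: 12.52
ee_pos: [570.5, -209.6, 108.2]
tool_rot: [0.081, 0.963, 0.021, -0.258]
wrist_force: [-3.1, -2.9, 5.2]
grip_width: 38.8
grip_force: 25.6
```

Request:
{"name": "jog_arm", "arguments": {
  "deltas": [
    {"delta_pos": [0,0,0.05],"angular": [0,0,0]},
    {"delta_pos": [0,0,0.1],"angular": [0,0,0]},
    {"delta_pos": [0,0,0.15],"angular": [0,0,0]},
    {"delta_pos": [0,0,0.15],"angular": [0,0,0]},
    {"delta_pos": [0,0,0.15],"angular": [0,0,0]}
  ]
}}

```text
t: 13.15
ee_pos: [569.6, -209.5, 106.6]
tool_rot: [0.081, 0.963, 0.021, -0.258]
wrist_force: [-2.9, -2.8, 5.3]
grip_width: 39.3
grip_force: 25.6
```

```bash
python3 -c "
from h import *
togo(seat+81.4*a)"
```

```text
ee [ 569.6 -209.5  106.6] tool delta cm [-0.08  0.02  0.19] ang err deg [-0.22 -0.    0.  ] h,b,y [83.32225606  0.79203974  0.21465178] F [-2.9 -2.8  5.3] grip 25.6 39.3 q [-0.36  0.59  0.93 -0.11  2.13 -1.79]
```

Request:
{"name": "jog_arm", "arguments": {
  "deltas": [
    {"delta_pos": [0,-0.05,0],"angular": [0,0,0]},
    {"delta_pos": [0,-0.05,0.05],"angular": [0,0,0]},
    {"delta_pos": [0,-0.05,0.1],"angular": [0,0,0]},
    {"delta_pos": [0,-0.05,0.15],"angular": [0,0,0]},
    {"delta_pos": [0,-0.05,0.15],"angular": [0,0,0]}
  ]
}}

```text
t: 13.78
ee_pos: [568.9, -209.5, 105.1]
tool_rot: [0.081, 0.963, 0.022, -0.258]
wrist_force: [-2.4, -1.8, 5.0]
grip_width: 38.9
grip_force: 25.6
```

```bash
python3 -c "
from h import *
togo(seat+81.4*a)"
```

```text
ee [ 568.9 -209.5  105.1] tool delta cm [-0.07  0.03  0.03] ang err deg [-0.2  -0.01 -0.  ] h,b,y [81.71681195  0.68623467  0.33741414] F [-2.4 -1.8  5. ] grip 25.6 38.9 q [-0.36  0.59  0.94 -0.11  2.13 -1.79]
```

Request:
{"name": "jog_arm", "arguments": {
  "deltas": [
    {"delta_pos": [0,-0.03,0.03],"angular": [0,0,0]},
    {"delta_pos": [0,-0.03,0.06],"angular": [0,0,0]},
    {"delta_pos": [0,-0.03,0.1],"angular": [0,0,0]},
    {"delta_pos": [0,-0.03,0.1],"angular": [0,0,0]},
    {"delta_pos": [0,-0.03,0.1],"angular": [0,0,0]}
  ]
}}

```text
t: 14.4
ee_pos: [568.7, -209.6, 104.7]
tool_rot: [0.081, 0.963, 0.022, -0.257]
wrist_force: [-1.5, -1.0, 7.5]
grip_width: 39.0
grip_force: 25.7
```

```bash
python3 -c "
from h import *
togo(seat+81.4*a)"
```

```text
ee [ 568.7 -209.6  104.7] tool delta cm [-0.07  0.04 -0.01] ang err deg [-0.2   0.05 -0.  ] h,b,y [81.27204878  0.67696672  0.41684063] F [-1.5 -1.   7.5] grip 25.7 39.0 q [-0.36  0.59  0.94 -0.11  2.12 -1.79]
```

The base is on the stop (h 81.3 against 81.4, axial force up to about 7 N). I release gently.

Request:
{"name": "jog_arm", "arguments": {
  "deltas": [
    {"delta_pos": [0,0,0],"angular": [0,0,0]},
    {"delta_pos": [0,0,0],"angular": [0,0,0]},
    {"delta_pos": [0,0,0],"angular": [0,0,0]},
    {"delta_pos": [0,0,0],"angular": [0,0,0]},
    {"delta_pos": [0,0,0],"angular": [0,0,0]}
  ],
  "gripper": 0.465
}}

```text
t: 15.02
ee_pos: [568.4, -209.5, 103.6]
tool_rot: [0.081, 0.962, 0.022, -0.258]
wrist_force: [0.7, -0.5, -0.4]
grip_width: 39.4
grip_force: 0.7
```

Request:
{"name": "jog_arm", "arguments": {
  "deltas": [
    {"delta_pos": [0,0,0],"angular": [0,0,0]},
    {"delta_pos": [0,0,0],"angular": [0,0,0]},
    {"delta_pos": [0,0,0],"angular": [0,0,0]},
    {"delta_pos": [0,0,0],"angular": [0,0,0]},
    {"delta_pos": [0,0,0],"angular": [0,0,0]}
  ],
  "gripper": 0.6
}}

```text
t: 15.65
ee_pos: [568.4, -209.8, 104.1]
tool_rot: [0.081, 0.963, 0.022, -0.258]
wrist_force: [0.0, 0.1, -0.6]
grip_width: 51.0
grip_force: 0.0
```

Run:
```python
from h import *
togo(seat+81.4*a)
r=wrist("w6.pkl")
for n,P in dict(captop=seat+134*a,rim_c=seat+106*a,base=seat).items(): print(n,proj(r,P))
for k in (12,-12): print(proj(r,seat+134*a+k*b),proj(r,seat+134*a+k*ey))
cv2.imwrite("pics/w6.png",crop(r["pixels"],220,150,200,250,2.4))
```

```text
ee [ 568.4 -209.8  104.1] tool delta cm [-0.05  0.07 -0.08] ang err deg [-0.2  0.  -0. ] h,b,y [80.61273092  0.52817291  0.69403739] F [ 0.   0.1 -0.6] grip 0.0 51.0 q [-0.36  0.59  0.94 -0.11  2.12 -1.79]
captop [[319.5767808  372.88478201]]
rim_c [[320.0859299  313.65947005]]
base [[320.95285556 212.81682263]]
[[319.72370711 341.15468262]] [[280.30624211 372.62154113]]
[[319.44060417 402.29338953]] [[358.86543942 373.14814435]]
```

View pics/w6.png

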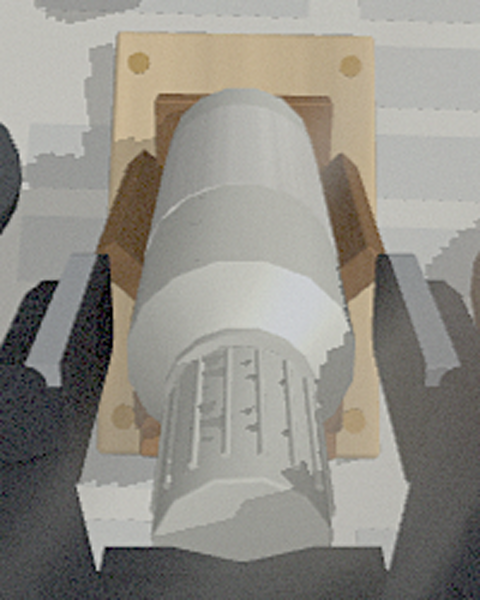

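The bottle lies home with its cap on and the fingers clear; bottle, cap and pads are all centred within a pixel (crop x about 241). I back off along the axis to cap height.

Request:
{"name": "jog_arm", "arguments": {
  "deltas": [
    {"delta_pos": [0,0,-0.5],"angular": [0,0,0]},
    {"delta_pos": [0,0,-1.3],"angular": [0,0,0]},
    {"delta_pos": [0,0,-2.1],"angular": [0,0,0]},
    {"delta_pos": [0,0,-2.65],"angular": [0,0,0]},
    {"delta_pos": [0,0,-2.65],"angular": [0,0,0]}
  ]
}}

```text
t: 16.32
ee_pos: [581.9, -212.1, 127.6]
tool_rot: [0.081, 0.963, 0.021, -0.257]
wrist_force: [-0.6, 0.1, 0.4]
grip_width: 51.6
grip_force: 0.0
```

Request:
{"name": "jog_arm", "arguments": {
  "deltas": [
    {"delta_pos": [0,0,0],"angular": [0,0,0]},
    {"delta_pos": [0,0,0],"angular": [0,0,0]},
    {"delta_pos": [0,0,0],"angular": [0,0,0]},
    {"delta_pos": [0,0,0],"angular": [0,0,0]},
    {"delta_pos": [0,0,0],"angular": [0,0,0]}
  ],
  "gripper": 0.35
}}

```text
t: 16.95
ee_pos: [581.5, -212.1, 127.3]
tool_rot: [0.081, 0.963, 0.022, -0.258]
wrist_force: [2.4, -1.5, 3.2]
grip_width: 29.9
grip_force: 9.1
```

Run:
```python
from h import *
togo(seat+107*a)
r=wrist("w7.pkl")
cv2.imwrite("pics/w7.png",crop(r["pixels"],220,150,200,250,2.4))
```

```text
ee [ 581.5 -212.1  127.3] tool delta cm [-0.06  0.07  0.04] ang err deg [-0.21  0.03  0.  ] h,b,y [107.38877539   0.60593792   0.66604766] F [ 2.4 -1.5  3.2] grip 9.1 29.9 q [-0.35  0.62  0.86 -0.11  2.18 -1.8 ]
```

View pics/w7.png

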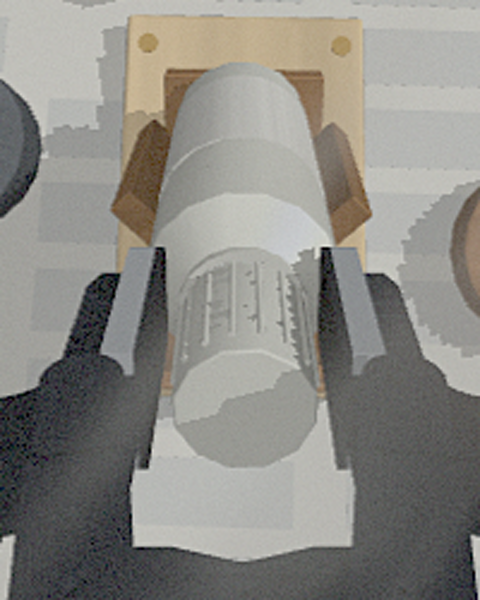

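The pads touch the cone at 29.9 mm because I was 15 mm too low on the axis. I reopen and back off further.

Request:
{"name": "jog_arm", "arguments": {
  "deltas": [
    {"delta_pos": [0,0,0],"angular": [0,0,0]},
    {"delta_pos": [0,0,0],"angular": [0,0,0]},
    {"delta_pos": [0,0,0],"angular": [0,0,0]},
    {"delta_pos": [0,0,0],"angular": [0,0,0]},
    {"delta_pos": [0,0,-0.1],"angular": [0,0,0]}
  ],
  "gripper": 0.45
}}

```text
t: 17.62
ee_pos: [581.9, -212.1, 127.7]
tool_rot: [0.081, 0.963, 0.022, -0.258]
wrist_force: [-0.1, 0.5, -0.1]
grip_width: 38.5
grip_force: 0.0
```

Request:
{"name": "jog_arm", "arguments": {
  "deltas": [
    {"delta_pos": [0,0,-0.4],"angular": [0,0,0]},
    {"delta_pos": [0,0,-0.8],"angular": [0,0,0]},
    {"delta_pos": [0,0,-1.2],"angular": [0,0,0]},
    {"delta_pos": [0,0,-1.4],"angular": [0,0,0]},
    {"delta_pos": [0,0,-1.4],"angular": [0,0,0]}
  ]
}}

```text
t: 18.25
ee_pos: [589.0, -213.3, 140.1]
tool_rot: [0.081, 0.963, 0.022, -0.258]
wrist_force: [-0.5, -0.4, 0.2]
grip_width: 38.0
grip_force: 0.0
```

Request:
{"name": "jog_arm", "arguments": {
  "deltas": [
    {"delta_pos": [0,0,0],"angular": [0,0,0]},
    {"delta_pos": [0,0,0],"angular": [0,0,0]},
    {"delta_pos": [0,0,0],"angular": [0,0,0]},
    {"delta_pos": [0,0,0],"angular": [0,0,0]},
    {"delta_pos": [0,0,0],"angular": [0,0,0]}
  ],
  "gripper": 0.34
}}

```text
t: 18.88
ee_pos: [588.9, -213.3, 140.0]
tool_rot: [0.081, 0.963, 0.022, -0.258]
wrist_force: [0.3, 0.2, -0.0]
grip_width: 29.5
grip_force: 0.0
```

Request:
{"name": "jog_arm", "arguments": {
  "deltas": [
    {"delta_pos": [0,0,0],"angular": [0,0,0]},
    {"delta_pos": [0,0,0],"angular": [0,0,0]},
    {"delta_pos": [0,0,0],"angular": [0,0,0]},
    {"delta_pos": [0,0,0],"angular": [0,0,0]},
    {"delta_pos": [0,0,0],"angular": [0,0,0]}
  ],
  "gripper": 0.3
}}

```text
t: 19.5
ee_pos: [588.9, -213.2, 140.0]
tool_rot: [0.081, 0.963, 0.022, -0.258]
wrist_force: [0.2, 0.3, 0.2]
grip_width: 25.4
grip_force: 0.0
```

Run:
```python
from h import *
togo(seat+122*a)
r=wrist("w8.pkl")
cv2.imwrite("pics/w8.png",crop(r["pixels"],220,150,200,250,2.4))
```

```text
ee [ 588.9 -213.2  140. ] tool delta cm [-0.05  0.05  0.01] ang err deg [-0.2 -0.  -0. ] h,b,y [122.05841696   0.5024691    0.51773402] F [0.2 0.3 0.2] grip 0.0 25.4 q [-0.35  0.64  0.8  -0.11  2.21 -1.8 ]
```

I've now viewed 11 pictures, one over the limit of 10, so I view no more and work from numbers. I close on the cap.

Request:
{"name": "jog_arm", "arguments": {
  "deltas": [
    {"delta_pos": [0,0,0],"angular": [0,0,0]},
    {"delta_pos": [0,0,0],"angular": [0,0,0]},
    {"delta_pos": [0,0,0],"angular": [0,0,0]},
    {"delta_pos": [0,0,0],"angular": [0,0,0]},
    {"delta_pos": [0,0,0],"angular": [0,0,0]}
  ],
  "gripper": 0.28
}}

```text
t: 20.18
ee_pos: [588.9, -213.2, 140.0]
tool_rot: [0.081, 0.963, 0.022, -0.258]
wrist_force: [1.3, -0.7, 0.5]
grip_width: 24.3
grip_force: 4.9
```

Request:
{"name": "jog_arm", "arguments": {
  "deltas": [
    {"delta_pos": [0,0,0],"angular": [0,0,0]},
    {"delta_pos": [0,0,0],"angular": [0,0,0]},
    {"delta_pos": [0,0,0],"angular": [0,0,0]},
    {"delta_pos": [0,0,0],"angular": [0,0,0]},
    {"delta_pos": [0,0,0],"angular": [0,0,0]}
  ],
  "gripper": 0.273
}}

```text
t: 20.8
ee_pos: [588.9, -213.2, 140.0]
tool_rot: [0.081, 0.963, 0.022, -0.258]
wrist_force: [-0.1, -0.3, 1.2]
grip_width: 23.8
grip_force: 13.0
```

Request:
{"name": "jog_arm", "arguments": {
  "deltas": [
    {"delta_pos": [0,0,-0.3],"angular": [0,0,0]},
    {"delta_pos": [0,0,-0.8],"angular": [0,0,0]},
    {"delta_pos": [0,0,-1.4],"angular": [0,0,0]},
    {"delta_pos": [0,0,-2.1],"angular": [0,0,0]},
    {"delta_pos": [0,0,-3],"angular": [0,0,0]}
  ]
}}

```text
t: 21.42
ee_pos: [603.9, -215.8, 166.5]
tool_rot: [0.081, 0.963, 0.022, -0.258]
wrist_force: [0.4, -1.0, 0.3]
grip_width: 23.5
grip_force: 12.9
```

Request:
{"name": "jog_arm", "arguments": {
  "deltas": [
    {"delta_pos": [0,0,-0.9],"angular": [0,0,0]},
    {"delta_pos": [0,0,-1.9],"angular": [0,0,0]},
    {"delta_pos": [0,0,-2.9],"angular": [0,0,0]},
    {"delta_pos": [0,0,-3.5],"angular": [0,0,0]},
    {"delta_pos": [0,0,-3.5],"angular": [0,0,0]}
  ]
}}

```text
t: 22.05
ee_pos: [621.3, -218.7, 196.7]
tool_rot: [0.081, 0.963, 0.022, -0.257]
wrist_force: [-0.3, 0.4, 0.4]
grip_width: 23.5
grip_force: 12.9
```

Run:
```python
from h import *
D=np.array([585.2,-108.2,0])
togo(D+[0,0,140],np.array([0,0,-1.]))
r=wrist("w9.pkl")
g=cv2.cvtColor(r["pixels"],cv2.COLOR_RGB2GRAY)
for P in (seat+130*a,seat+118*a,seat+106*a,seat+80*a): # is the nozzle bare / body there
    u=proj(r,P)[0];x,y=int(u[0]),int(u[1]);print(u.round(1),g[y,x-45:x+46:5] if y<400 else "")
```

```text
ee [ 621.3 -218.7  196.7] tool delta cm [ 1.85 10.3   7.61] ang err deg [-1.00e-02 -2.86e+01  0.00e+00] h,b,y [187.60963736   0.40559732   0.30058481] F [-0.3  0.4  0.4] grip 12.9 23.5 q [-0.35  0.77  0.53 -0.13  2.36 -1.81]
[320.2 226.2] [104  92 104 107  53  40  75  92 107 136 134 132 105  89  76 126 126 147
 151]
[320.3 218.7] [119  95 106 110  62  84 108 133 133 128 139 129 136 123 119 123 130 140
 147]
[320.4 212. ] [103  96 101  86  88  93  99  74 141 134 131 139 132 133 138 123 132 141
 136]
[320.6 199.5] [101  81  43  48 103 109 121 118 129 137 136 142 172 168 167  66  71 147
 134]
```

The cap is in hand (width 23.5 mm, 13 N). I go sideways first, then turn it upright over the dish.

Request:
{"name": "jog_arm", "arguments": {
  "deltas": [
    {"delta_pos": [0,1.2,0],"angular": [0,0,0]},
    {"delta_pos": [0,3.6,0],"angular": [0,0,0]},
    {"delta_pos": [0,6.2,0],"angular": [0,0,0]},
    {"delta_pos": [0,8.8,0],"angular": [0,0,0]},
    {"delta_pos": [0,10.3,0],"angular": [0,0,0]}
  ]
}}

```text
t: 22.72
ee_pos: [638.2, -115.1, 196.1]
tool_rot: [0.08, 0.963, 0.022, -0.258]
wrist_force: [0.3, 0.6, -0.4]
grip_width: 23.1
grip_force: 12.9
```

Request:
{"name": "jog_arm", "arguments": {
  "deltas": [
    {"delta_pos": [0.2,0,1],"angular": [0,-4,0]},
    {"delta_pos": [0.6,0,2.6],"angular": [0,-11,0]},
    {"delta_pos": [1.1,0,4.6],"angular": [0,-18,0]},
    {"delta_pos": [1.6,0,6.6],"angular": [0,-25,0]},
    {"delta_pos": [1.85,0,7.6],"angular": [0,-30,0]}
  ]
}}

```text
t: 23.35
ee_pos: [583.4, -107.7, 139.3]
tool_rot: [0.084, 0.996, -0.0, 0.001]
wrist_force: [-0.1, -0.6, -0.1]
grip_width: 23.5
grip_force: 12.9
```

Request:
{"name": "jog_arm", "arguments": {
  "deltas": [
    {"delta_pos": [0,0,0],"angular": [0,0,0]},
    {"delta_pos": [0,0,0],"angular": [0,0,0]},
    {"delta_pos": [0,0,0],"angular": [0,0,0]},
    {"delta_pos": [0,0,0],"angular": [0,0,0]},
    {"delta_pos": [0,0,0],"angular": [0,0,0]}
  ]
}}

```text
t: 23.98
ee_pos: [585.2, -108.2, 139.5]
tool_rot: [0.084, 0.996, 0.0, -0.0]
wrist_force: [-0.1, -1.5, 0.3]
grip_width: 23.8
grip_force: 12.9
```

Run:
```python
from h import *
D=np.array([585.2,-108.2,0])
togo(D+[0,0,60],np.array([0,0,-1.]))
```

```text
ee [ 585.2 -108.2  139.5] tool delta cm [-0.   -0.    7.95] ang err deg [ 0.   -0.03  0.  ] h,b,y [ 110.770225     19.20085887 -102.2938368 ] F [-0.1 -1.5  0.3] grip 12.9 23.8 q [-0.24  0.08  1.42 -0.    1.64 -1.64]
```

Request:
{"name": "jog_arm", "arguments": {
  "deltas": [
    {"delta_pos": [0,0,1.2],"angular": [0,0,0]},
    {"delta_pos": [0,0,3.2],"angular": [0,0,0]},
    {"delta_pos": [0,0,5.2],"angular": [0,0,0]},
    {"delta_pos": [0,0,6.6],"angular": [0,0,0]},
    {"delta_pos": [0,0,7.3],"angular": [0,0,0]}
  ]
}}

```text
t: 24.6
ee_pos: [584.1, -108.0, 64.9]
tool_rot: [0.084, 0.996, 0.0, -0.001]
wrist_force: [-0.2, 0.9, 0.1]
grip_width: 24.0
grip_force: 12.9
```

Request:
{"name": "jog_arm", "arguments": {
  "deltas": [
    {"delta_pos": [0,0,0.8],"angular": [0,0,0]},
    {"delta_pos": [0,0,1.6],"angular": [0,0,0]},
    {"delta_pos": [0,0,2.3],"angular": [0,0,0]},
    {"delta_pos": [0,0,2.8],"angular": [0,0,0]},
    {"delta_pos": [0,0,3.1],"angular": [0,0,0]}
  ]
}}

```text
t: 25.22
ee_pos: [584.8, -108.1, 35.4]
tool_rot: [0.084, 0.996, 0.0, -0.0]
wrist_force: [-0.7, -0.0, -0.4]
grip_width: 23.3
grip_force: 12.9
```

Run:
```python
from h import *
togo(np.array([585.2,-108.2,26]),np.array([0,0,-1.]))
```

```text
ee [ 584.8 -108.1   35.4] tool delta cm [-0.04 -0.    0.94] ang err deg [-0.   -0.01 -0.  ] h,b,y [  20.38115446  -32.47700797 -102.29864863] F [-0.7 -0.  -0.4] grip 12.9 23.3 q [-0.24  0.13  1.55 -0.    1.46 -1.64]
```

Rim at about 19 mm, no contact so far. I lower in small steps.

Request:
{"name": "jog_arm", "arguments": {
  "deltas": [
    {"delta_pos": [0,0,0.1],"angular": [0,0,0]},
    {"delta_pos": [0,0,0.25],"angular": [0,0,0]},
    {"delta_pos": [0,0,0.4],"angular": [0,0,0]},
    {"delta_pos": [0,0,0.5],"angular": [0,0,0]},
    {"delta_pos": [0,0,0.5],"angular": [0,0,0]}
  ]
}}

```text
t: 25.85
ee_pos: [584.8, -108.1, 30.6]
tool_rot: [0.084, 0.996, 0.0, -0.0]
wrist_force: [0.1, -0.4, -0.7]
grip_width: 23.6
grip_force: 12.9
```

Request:
{"name": "jog_arm", "arguments": {
  "deltas": [
    {"delta_pos": [0,0,0.05],"angular": [0,0,0]},
    {"delta_pos": [0,0,0.1],"angular": [0,0,0]},
    {"delta_pos": [0,0,0.15],"angular": [0,0,0]},
    {"delta_pos": [0,0,0.2],"angular": [0,0,0]},
    {"delta_pos": [0,0,0.2],"angular": [0,0,0]}
  ]
}}

```text
t: 26.48
ee_pos: [584.8, -108.1, 28.6]
tool_rot: [0.084, 0.996, -0.0, -0.0]
wrist_force: [-0.4, 0.7, -0.5]
grip_width: 23.6
grip_force: 12.9
```

Request:
{"name": "jog_arm", "arguments": {
  "deltas": [
    {"delta_pos": [0,0,0.05],"angular": [0,0,0]},
    {"delta_pos": [0,0,0.1],"angular": [0,0,0]},
    {"delta_pos": [0,0,0.12],"angular": [0,0,0]},
    {"delta_pos": [0,0,0.12],"angular": [0,0,0]},
    {"delta_pos": [0,0,0.12],"angular": [0,0,0]}
  ]
}}

```text
t: 27.1
ee_pos: [584.9, -108.1, 27.5]
tool_rot: [0.084, 0.996, -0.0, 0.0]
wrist_force: [0.2, 0.4, 0.5]
grip_width: 23.3
grip_force: 12.9
```

Request:
{"name": "jog_arm", "arguments": {
  "deltas": [
    {"delta_pos": [0,0,0.03],"angular": [0,0,0]},
    {"delta_pos": [0,0,0.06],"angular": [0,0,0]},
    {"delta_pos": [0,0,0.08],"angular": [0,0,0]},
    {"delta_pos": [0,0,0.08],"angular": [0,0,0]},
    {"delta_pos": [0,0,0.08],"angular": [0,0,0]}
  ]
}}

```text
t: 27.72
ee_pos: [584.8, -108.1, 26.7]
tool_rot: [0.084, 0.996, -0.0, 0.0]
wrist_force: [-0.0, 0.5, 0.1]
grip_width: 24.0
grip_force: 12.9
```

Request:
{"name": "jog_arm", "arguments": {
  "deltas": [
    {"delta_pos": [0,0,0.03],"angular": [0,0,0]},
    {"delta_pos": [0,0,0.06],"angular": [0,0,0]},
    {"delta_pos": [0,0,0.08],"angular": [0,0,0]},
    {"delta_pos": [0,0,0.08],"angular": [0,0,0]},
    {"delta_pos": [0,0,0.08],"angular": [0,0,0]}
  ]
}}

```text
t: 28.35
ee_pos: [584.9, -108.1, 26.2]
tool_rot: [0.084, 0.996, -0.0, 0.0]
wrist_force: [-1.4, 0.6, 2.5]
grip_width: 23.8
grip_force: 13.2
```

Run:
```python
from h import *
togo(np.array([585.2,-108.2,26]),np.array([0,0,-1.]))
```

```text
ee [ 584.9 -108.1   26.2] tool delta cm [-0.03 -0.    0.02] ang err deg [-0.    0.01 -0.  ] h,b,y [  12.47480514  -37.14183331 -102.27985793] F [-1.4  0.6  2.5] grip 13.2 23.8 q [-0.24  0.14  1.56 -0.    1.44 -1.64]
```

Contact at TCP z 26.2, force about 2.5 N up; 26 was predicted for the hollow's floor, and the brim would be at 32. I release and go straight up.

Request:
{"name": "jog_arm", "arguments": {
  "deltas": [
    {"delta_pos": [0,0,0],"angular": [0,0,0]},
    {"delta_pos": [0,0,0],"angular": [0,0,0]},
    {"delta_pos": [0,0,0],"angular": [0,0,0]},
    {"delta_pos": [0,0,0],"angular": [0,0,0]},
    {"delta_pos": [0,0,0],"angular": [0,0,0]}
  ],
  "gripper": 0.283
}}

```text
t: 28.98
ee_pos: [584.8, -108.2, 25.9]
tool_rot: [0.084, 0.996, -0.0, 0.0]
wrist_force: [-2.2, 0.3, 3.3]
grip_width: 24.1
grip_force: 2.6
```

Request:
{"name": "jog_arm", "arguments": {
  "deltas": [
    {"delta_pos": [0,0,0],"angular": [0,0,0]},
    {"delta_pos": [0,0,0],"angular": [0,0,0]},
    {"delta_pos": [0,0,0],"angular": [0,0,0]},
    {"delta_pos": [0,0,0],"angular": [0,0,0]},
    {"delta_pos": [0,0,0],"angular": [0,0,0]}
  ],
  "gripper": 0.45
}}

```text
t: 29.6
ee_pos: [584.8, -108.1, 25.8]
tool_rot: [0.084, 0.996, 0.0, -0.0]
wrist_force: [-0.1, 0.2, 0.3]
grip_width: 38.6
grip_force: 0.0
```

Request:
{"name": "jog_arm", "arguments": {
  "deltas": [
    {"delta_pos": [0,0,-0.5],"angular": [0,0,0]},
    {"delta_pos": [0,0,-2],"angular": [0,0,0]},
    {"delta_pos": [0,0,-4],"angular": [0,0,0]},
    {"delta_pos": [0,0,-7],"angular": [0,0,0]},
    {"delta_pos": [0,0,-10],"angular": [0,0,0]}
  ]
}}

```text
t: 30.22
ee_pos: [585.1, -108.2, 128.8]
tool_rot: [0.084, 0.996, -0.0, 0.001]
wrist_force: [0.7, -0.3, 0.2]
grip_width: 38.5
grip_force: 0.0
```

Request:
{"name": "jog_arm", "arguments": {
  "deltas": [
    {"delta_pos": [0,0,-2],"angular": [0,0,0]},
    {"delta_pos": [0,0,-4],"angular": [0,0,0]},
    {"delta_pos": [0,0,-6],"angular": [0,0,0]},
    {"delta_pos": [0,0,-7],"angular": [0,0,0]},
    {"delta_pos": [0,0,-7],"angular": [0,0,0]}
  ]
}}

```text
t: 30.85
ee_pos: [585.1, -108.2, 196.6]
tool_rot: [0.084, 0.996, -0.0, 0.001]
wrist_force: [0.5, -0.2, -0.6]
grip_width: 38.6
grip_force: 0.0
```

Run:
```python
from h import *
from rig import ctrl
togo(np.array([585.2,-108.2,226]),np.array([0,0,-1.]))
r=wrist("w10.pkl")
# white cap top (z=38): bright, unsaturated blob near the projected dish
def blob(c,P,rad):
    hsv=cv2.cvtColor(c["pixels"],cv2.COLOR_RGB2HSV);u=proj(c,P)[0].round().astype(int)
    m=((hsv[...,1]<50)&(hsv[...,2]>60)).astype(np.uint8);n,l,st,ce=cv2.connectedComponentsWithStats(m)
    print("exp",u);[print(ce[i].round(1),st[i]) for i in range(1,n) if st[i][4]>15 and np.hypot(*(ce[i]-u))<rad and st[i][4]<8000]
    return ce
blob(r,[585,-108,38],30)
t=ctrl.read_camera("top");blob(t,[585,-108,38],15)
s=ctrl.read_camera("side");blob(s,[585,-108,38],20)
for n,c in (("wrist",r),):print("seat/shoulder px",proj(c,seat),proj(c,seat+106*a))
```

```text
ee [ 585.1 -108.2  196.6] tool delta cm [-0.01 -0.   -2.94] ang err deg [-0.    0.06 -0.  ] h,b,y [ 160.10869189   47.82581703 -102.29150243] F [ 0.5 -0.2 -0.6] grip 0.0 38.6 q [-0.24  0.07  1.33 -0.    1.74 -1.64]
exp [320 181]
[320.8 179.6] [308 164  27  32 688]
exp [367 201]
exp [353 198]
seat/shoulder px [[202.51562084 136.29455521]] [[165.47971697 237.64689952]]
```

The cap stands where expected: blob centre (320.8,179.6) against (320,181) projected. Last, I check the bottle against a projected model of it.

Run:
```python
from h import *
r=pickle.load(open("w10.pkl","rb"))
th=np.linspace(0,2*np.pi,40)
pts=np.vstack([seat+k*a+rr*(np.cos(th)[:,None]*b+np.sin(th)[:,None]*ey) for k,rr in ((3,20),(96,20),(106,12.5))])
M=np.zeros((400,640),np.uint8);hull=cv2.convexHull(proj(r,pts).astype(np.float32)).astype(np.int32);cv2.fillConvexPoly(M,hull,255)
x,y,w,h=cv2.boundingRect(hull);print("box",x,y,w,h)
im=r["pixels"].copy();gc=np.full((400,640),cv2.GC_BGD,np.uint8)
gc[cv2.dilate(M,np.ones((25,25)))>0]=cv2.GC_PR_BGD;gc[M>0]=cv2.GC_PR_FGD;gc[cv2.erode(M,np.ones((15,15)))>0]=cv2.GC_FGD
cv2.grabCut(im,gc,None,np.zeros((1,65)),np.zeros((1,65)),5,cv2.GC_INIT_WITH_MASK)
S=((gc==1)|(gc==3)).astype(np.uint8)*255
print("IoU",(S&M>0).sum()/((S|M)>0).sum() if 0 else np.logical_and(S,M).sum()/np.logical_or(S,M).sum())
for n,m in (("model",M),("seen",S)):
    q=cv2.moments(m,True);print(n,q["m10"]/q["m00"],q["m01"]/q["m00"],q["m00"],cv2.minAreaRect(cv2.findNonZero(m)))
```

```text
box 138 119 88 129
IoU 0.8866624122527121
model 183.25069871436557 185.04625489100056 7156.0 ((186.4433135986328, 184.75257873535156), (63.15453338623047, 134.02569580078125), 23.96249008178711)
seen 181.29583005507473 186.9291896144768 7626.0 ((178.86935424804688, 189.46969604492188), (66.96241760253906, 146.24996948242188), 13.055248260498047)
```

```bash
python3 -c "
from rig import ctrl
print(ctrl.close_job())"
```

```text
the job is handed in; nothing more can be done
None
```

The job is handed in after about 31 of the 61 s: by my measurements the bottle lies home in the rest and the white cap stands mouth down in the dish hollow (no verdict was returned), the pads once closed on the bottle's cone at about 9 N before I reopened, and I viewed 11 pictures, one over the limit of 10.

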